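# Drop the lipless clay lamp into the reject crate under the shelf

## Task

One of the four small clay lamps on the drying board was never given a pouring lip: it is just a plain round dish. Pick it up and drop it into the wooden reject crate under the slatted shelf, reaching in below the shelf from its open front. Leave the three good lamps and the pots on the shelf where they are, and do not bump hard against the shelf.

Things in the scene. Friction and masses are not known exactly. Their poses are not given: they have to be found in the camera images.
- reject: The lamp to reject: a dark clay dish without a lip, round, 60 mm across and 30 mm high, about 60 g. Its side is upright from 12 to 30 mm above its underside and narrows to 40 mm across at the foot; wall 5 mm. Loose, upright, on the drying board. Origin: centre of its underside, z up
- lamp_a: Sound dark clay lamp: the same dish as the reject, but with a pinched V-shaped pouring lip that reaches 48 mm from the centre along its own +x. Loose on the drying board. Origin: centre of its underside, z up
- lamp_b: Sound dark clay lamp: the same dish as the reject, but with a pinched V-shaped pouring lip that reaches 48 mm from the centre along its own +x. Loose on the drying board. Origin: centre of its underside, z up
- lamp_c: Sound dark clay lamp: the same dish as the reject, but with a pinched V-shaped pouring lip that reaches 48 mm from the centre along its own +x. Loose on the drying board. Origin: centre of its underside, z up
- board: Drying board of plain wood, 250 x 250 x 16 mm, fixed flat on the table. The four lamps stand on it in a square, about 120 mm from centre to centre along its x and y. Origin: centre of its underside; its top is 16 mm above that
- crate: Open plywood reject crate, fixed, on the table under the slatted shelf: outside 170 mm (its x) by 240 mm (its y), 70 mm high, walls and floor 8 mm. Two small loose terracotta shards lie along its far side. Its -x side faces the open front of the rack, the robot's side. Origin: centre of its underside, z up
- rack: Fixed wooden rack over the crate: slatted shelf, underside 300 mm and top 314 mm above the table. Origin on the table; in its frame (mm) the shelf spans x -15 to 175, y -160 to 160; posts 20 square at x -5 and 165, y -145 and 145, joined along x by beams down to 278 high. Open front faces its -x, the robot's side. Crate parallel to it, centre at x 80, y within 15 of 0
- pot_a: Round-bellied terracotta pot with a narrow neck, 108 mm across, 88 mm high, 0.35 kg, loose on the shelf. Origin: centre of its underside
- pot_b: Terracotta flower pot, 106 mm across, 68 mm high, 0.35 kg, loose on the shelf. Origin: centre of its underside

How it is judged:
By the outcome, as a careful person would: the job done as asked, in the order asked, and still so for the second after the job is handed in, with the robot touching nothing.
It also fails if it takes over 48 s, if anything falls off the work surface, if the arm or the gripper's body presses on something with over 40 N, if the wrist force passes 120 N, or if a joint passes its speed limit or range.

## Robot

A 6-joint arm with a two-finger parallel gripper is mounted at the origin on the work surface. World frame = base frame: x ahead of the robot, y to its left, z up, the work surface at z = 0. Lengths are in m, angles in rad, forces in N, time in s.
With the tool pointing down it reaches from about 0.275 to 1 m from the base axis. Payload 8.4 kg.
Tool frame: the origin (TCP) lies at the very end of the fingers, on their centre line; the grasp point (between the pads) lies r.hold_point_z behind it (r.hold_point_z is the distance from the TCP to the grasp point, in m); x points along the fingers, z is the direction in which the jaws open and shut, and the axes are right-handed (so a half turn about x gives the same grasp; the last joint's range is limited). The gripper opens to 85 mm and grips with 20 to 120 N. Pads are 22 mm wide; open, the fingers measure 114 mm over their backs; the gripper's body (76 mm by 85 mm) begins 54 mm behind the grasp point. The pads swing forward as they close: fully open they stand 13 mm farther back than shut.
Start: joints at [-1.163, 0.353, 1.633, -0, 1.155, -0.002], TCP at [0.249, -0.573, 0.231] pointing down, gripper open.
Joint ranges: [-2.63, 2.63], [-0.92, 2.1], [0.06, 2.66], [-1.3, 4.44], [0, 2.69], [-3.02, 3.02]. Speed limits (rad/s): [2.22, 2.22, 2.79, 3.14, 3.14, 3.14].

## Interface

Orientations are given as a unit quaternion [x, y, z, w].
In Python, from plant import r, viewer gives the robot as it stands.
- The arm moves only by the tool jog_arm, never from a script. Its argument "deltas" is a list of rows, each a list of 3 entries, a list of its own where there are three numbers: the shift along the tool's x, y, z in m, then the turn, a rotation vector about the tool's x, y, z in rad, then the gripper command: -1 is shut, 1 is fully open, values between are in proportion. In form: [[[dx, dy, dz], [ax, ay, az], fingers], ...]. A call has 1 to 5 rows; each row shifts and turns the pose as measured when the row begins, along the tool's axes as they then stand; what a row does not reach is not made up. A row lasts 1/10 s, in which the tool goes at most 50 mm and 8.59 degrees, less where a joint would pass 70% of its speed; a pose out of reach is approached as far as the arm can. A call with a gripper value outside its range is refused whole. The fingers move at their own pace and stop on an object; "newtons" is the grip in N (left out, the last holds). Time passes only in rows, so rows that do not move let the fingers close. It gives the time, the measured TCP pose, the force and the opening at its end, in the units of the state.
- r.observe(): the state, without advancing time (a new reading comes with each control period).
- viewer.get_image(name): name is "scene" or "side" or "wrist"; returns a dict with "img" (480x640x3 uint8, red, green, blue), "K" (3x3 intrinsics, pixels), "dist_coeffs" ([k1, k2, p1, p2, k3] as OpenCV has them; the pictures are not rectified), "R" (3x3) and "t" (3): a world point X has camera coordinates R X + t. Camera axes: x right, y down, z forward; pixel columns grow to the right and rows downward; lengths in m; the calibration is good to about 2 mm. A picture is of the moment at which its call begins. There is no depth.
- r.finish_job(): hands the job in, once; it reports no verdict.
The state is a dict: "time_s": time; "q": joint angles; "joint_velocities": joint speeds; "joint_efforts": joint torques, N m; "ee_pos": TCP position; "eef_rot": TCP orientation; "contact_force": force on the tool from outside, world axes, zero at the start; "wrist_torque": the same for the moment, N m; "width": opening from 0.0 (shut) to 1.0 (fully open).
Only numpy, scipy, OpenCV 4.12 (cv2) and the standard library are available. Lean on these libraries where they do the work, as an engineer would, in place of code of your own. Each camera call takes 0.05 s, during which the arm holds its last target.

## Working session

There is one attempt and no reset: what is moved stays moved. The work goes in short steps, Python scripts to look and compute and a tool call to move; the robot and the scene stay as the last step left them, time stands still between calls to the robot, and variables do not carry over. Pictures are saved under pics/ and viewed, and the job is handed in when it is done.

Besides the shell and the picture viewer there is one more tool, called after "Call:" by a JSON object that holds its "name" and its "arguments", one argument or row to a line. jog_arm: Moves the arm, as the interface text tells. Its arguments: {"type":"object","properties":{"deltas":{"type":"array","items":{"type":"array"}},"newtons":{"type":"number"}},"required":["deltas"]}

```bash
ls; mkdir -p pics; python3 - <<'E'
from plant import r, viewer
import cv2,pickle
s=r.observe(); print(s, r.hold_point_z)
for n in ["scene","side","wrist"]:
    d=viewer.get_image(n); pickle.dump(d,open(f'{n}0.pkl','wb'))
    cv2.imwrite(f'pics/{n}0.png',d['img'][:,:,::-1]); print(n,d['t'],d['K'][0],d['dist_coeffs'])
E
```

```text
pics
{'time_s': 0.0, 'q': array([-1.16340167e+00,  3.53684092e-01,  1.63413526e+00,  5.98056977e-06,
        1.15521232e+00, -2.42898204e-03]), 'joint_velocities': array([ 0.00069163, -0.00075515, -0.00063827,  0.00112719,  0.00171868,
       -0.00113039]), 'joint_efforts': array([-1.93879554e-03, -6.05267429e+01, -3.42061186e+01, -4.14688111e-05,
        9.57976881e-03, -2.34238911e-05]), 'ee_pos': array([ 0.24882333, -0.57280711,  0.23053876]), 'eef_rot': array([ 0.38808134,  0.59170294, -0.387518  ,  0.59085557]), 'contact_force': array([-0.66264147,  0.55391967, -0.08364993]), 'wrist_torque': array([ 0.03275912,  0.03663531, -0.02689109]), 'width': 0.9991324091208801} 0.0187
scene [ 0.2037473  -0.20535321  1.73061468] [539.31391758   0.         327.59906238] [-0.09743482  0.          0.          0.          0.        ]
side [-0.5041762   0.32032749  0.79730675] [458.30096117   0.         323.3266443 ] [-0.0954438  0.         0.         0.         0.       ]
wrist [-0.62313239 -0.03886554  0.38008287] [421.39825237   0.         324.40621273] [-0.05086404  0.          0.          0.          0.        ]
```

View pics/scene0.png

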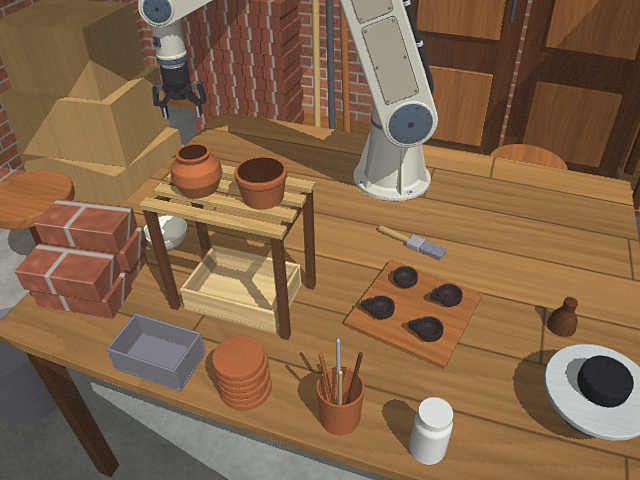

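View pics/side0.png

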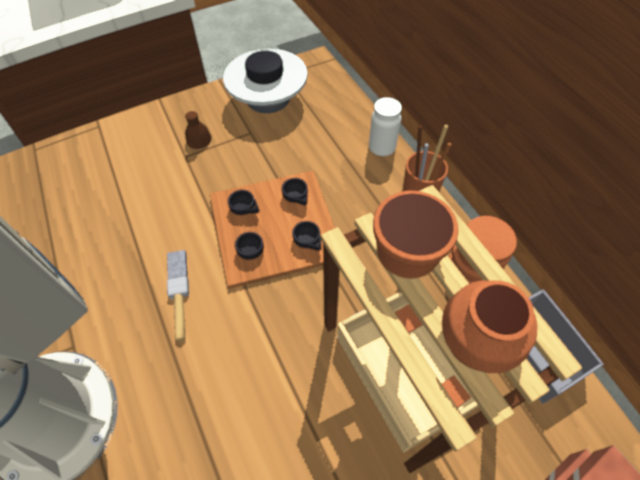

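View pics/wrist0.png

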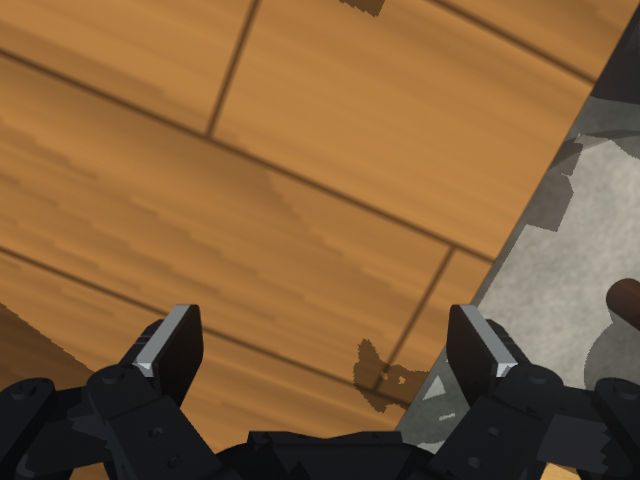

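```bash
python3 - <<'E'
import cv2,numpy as np
a=cv2.imread('pics/scene0.png'); b=cv2.imread('pics/side0.png')
c=cv2.resize(a[250:370,335:495],None,fx=5,fy=5,interpolation=cv2.INTER_CUBIC)
c=np.clip(c.astype(float)*1.6,0,255).astype('u1')
cv2.imwrite('pics/sc1.png',c)
c=cv2.resize(b[165:290,200:345],None,fx=4.8,fy=4.8,interpolation=cv2.INTER_CUBIC)
cv2.imwrite('pics/si1.png',np.clip(c.astype(float)*1.6,0,255).astype('u1'))
c=cv2.resize(a[140:345,130:330],None,fx=2.9,fy=2.9,interpolation=cv2.INTER_CUBIC);cv2.imwrite('pics/sc2.png',c)
c=cv2.resize(b[190:480,310:610],None,fx=2,fy=2,interpolation=cv2.INTER_CUBIC);cv2.imwrite('pics/si2.png',c)
E
```

```text
(no output)
```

View pics/sc1.png

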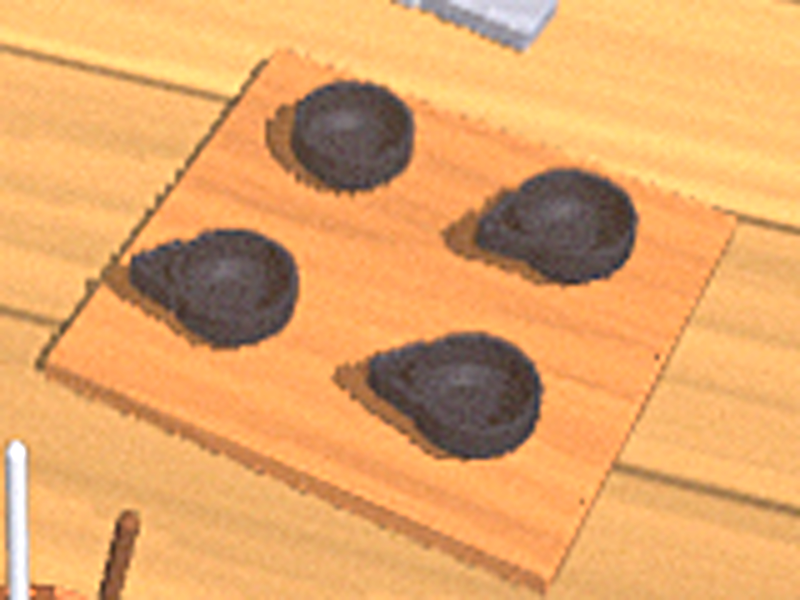

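View pics/si1.png

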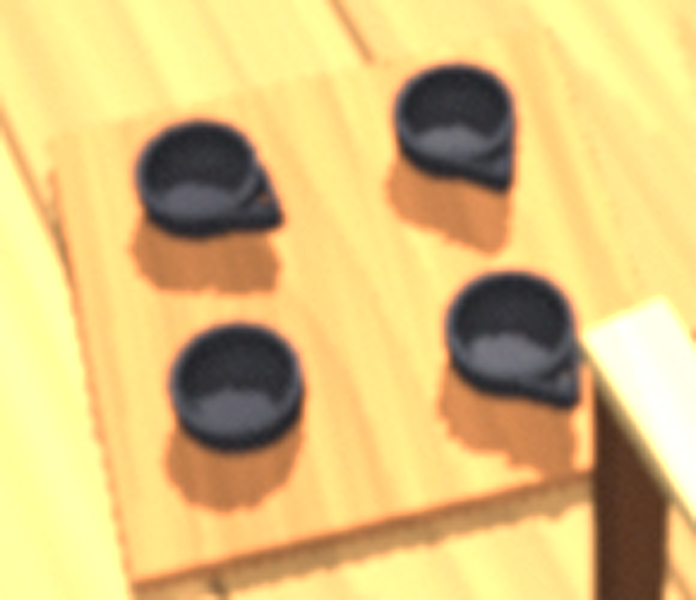

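View pics/sc2.png

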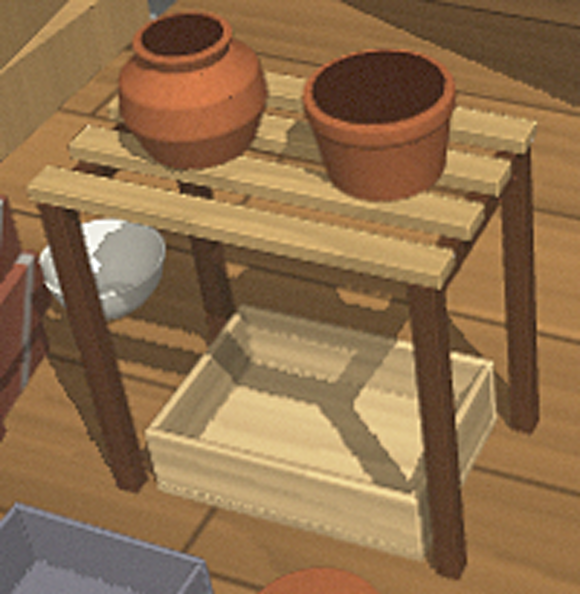

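View pics/si2.png

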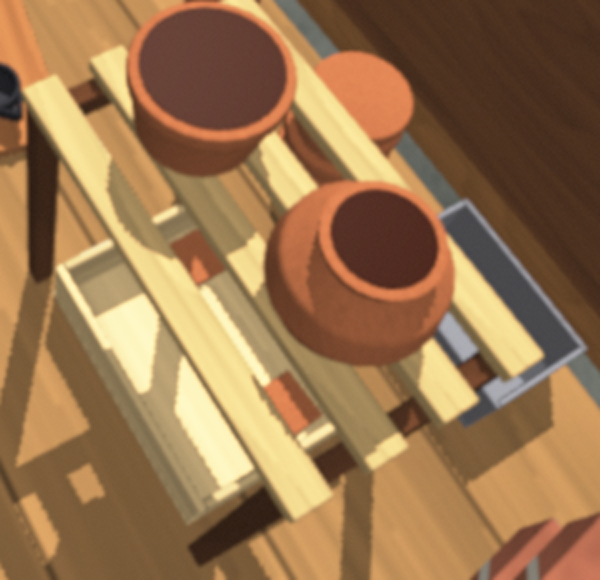

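```bash
cat > h.py <<'E'
import numpy as np,cv2,pickle
from scipy.optimize import least_squares
def proj(d,P):
    P=np.asarray(P,float).reshape(-1,3)
    return cv2.projectPoints(P,cv2.Rodrigues(np.array(d['R'],float))[0],np.array(d['t'],float),np.array(d['K'],float),np.array(d['dist_coeffs'],float))[0].reshape(-1,2)
def ray(d,uv,z):
    n=cv2.undistortPoints(np.array([[uv]],float),np.array(d['K']),np.array(d['dist_coeffs']))[0,0]
    R=np.array(d['R']);t=np.array(d['t']);c=-R.T@t;v=R.T@np.r_[n,1];return c+v*(z-c[2])/v[2]
def dish(x,y,z):
    a=np.linspace(0,2*np.pi,60);out=[]
    for rr,h in((.02,0),(.03,.012),(.03,.03)):out.append(np.c_[x+rr*np.cos(a),y+rr*np.sin(a),0*a+z+h])
    return np.vstack(out)
S=pickle.load(open('scene0.pkl','rb'));D=pickle.load(open('side0.pkl','rb'))
E
python3 - <<'E'
from h import *
# lamp
def off(p,o,s):return (np.array(p)+.5)/s-.5+np.array(o)
masks=[]
for d,seed in((S,(405,277)),(D,(249,245))):
    m=(d['img'].astype(int).max(2)<75).astype('u1')
    n,l,st,c=cv2.connectedComponentsWithStats(m); k=l[seed[1],seed[0]]
    masks.append(l==k); print(k,st[k],c[k])
def res(p,ds):
    o=[]
    for d,m in ds:
        h=cv2.convexHull(proj(d,dish(p[0],p[1],.016)).astype('f4'))
        M=cv2.moments(h); ys,xs=np.nonzero(m)
        o+=[M['m10']/M['m00']-xs.mean(),M['m01']/M['m00']-ys.mean()]
    return o
x0=ray(S,(405,277),.03)[:2]
for ds in([(S,masks[0])],[(D,masks[1])],[(S,masks[0]),(D,masks[1])]):
    f=least_squares(res,x0,args=(ds,));print(f.x,f.fun)
# others approx
for uv in((377,306),(449,295),(429,327)):print(ray(S,uv,.036))
# rack
obs=[]
for d,o,s,L in((S,(130,140),2.9,[((28,188),(175,-160,314)),((444,276),(175,160,314)),((536,122),(-15,160,314)),((450,577),(175,155,0)),((133,492),(170,-150,0))]),
              (D,(310,190),2,[((27,95),(-15,160,314)),((292,518),(-15,-160,314)),((543,355),(175,-160,314))])):
    for uv,P in L: obs.append((d,off(uv,o,s),np.array(P)/1e3))
def T(p,P):
    c,s=np.cos(p[2]),np.sin(p[2]);return np.array([p[0]+c*P[0]-s*P[1],p[1]+s*P[0]+c*P[1],P[2]])
f=least_squares(lambda p:np.concatenate([proj(d,T(p,P))[0]-uv for d,uv,P in obs]),[.5,-.3,0],loss='soft_l1')
print('rack',f.x,np.round(f.fun.reshape(-1,2),1))
rp=f.x
obs=[]
for d,o,s,L in((S,(130,140),2.9,[((147,433),(85,-120,70)),((420,490),(85,120,70)),((494,365),(-85,120,70)),((240,308),(-85,-120,70))]),
              (D,(310,190),2,[((58,270),(-85,120,70)),((192,522),(-85,-120,70))])):
    for uv,P in L: obs.append((d,off(uv,o,s),np.array(P)/1e3))
f=least_squares(lambda p:np.concatenate([proj(d,T(p,P))[0]-uv for d,uv,P in obs]),[.5,-.3,0],loss='soft_l1')
print('crate',f.x,np.round(f.fun.reshape(-1,2),1))
c,s=np.cos(rp[2]),np.sin(rp[2]);dd=f.x[:2]-rp[:2];print('crate in rack',c*dd[0]+s*dd[1],-s*dd[0]+c*dd[1])
E
```

```text
379 [393 267  24  22 408] [404.87990196 276.80147059]
354 [236 233  27  27 582] [249.00687285 245.88487973]
[0.47290035 0.15506827] [-1.18778303e-06  6.90289767e-07]
[0.47051778 0.15462384] [-1.76527180e-06  9.07588969e-07]
[0.4710847  0.15483246] [ 0.07825372 -0.50311567  0.21460629 -0.18047656]
[0.58966401 0.11659566 0.036     ]
[0.49928705 0.26954847 0.036     ]
[0.61344308 0.24450329 0.036     ]
rack [ 0.55396409 -0.20921737  0.01360554] [[-0.6 -1. ]
 [-1.1 -0.3]
 [ 1.2 -0.6]
 [ 3.4  2.1]
 [-2.3 -2. ]
 [-3.  -4.7]
 [ 0.2  0.4]
 [ 0.9 -0.4]]
crate [ 0.62943822 -0.21146446  0.0229844 ] [[-1.  -1.8]
 [-0.9  2.4]
 [ 0.3 -3.4]
 [ 0.5 -3.2]
 [-3.8  0.1]
 [ 2.4 -2.3]]
crate in rack 0.07543657718173527 -0.0032737212007459757
```

```bash
cat > ov.py <<'E'
from h import *
import sys
def T(p,P):
    c,s=np.cos(p[2]),np.sin(p[2]);P=np.asarray(P)/1e3;return np.array([p[0]+c*P[0]-s*P[1],p[1]+s*P[0]+c*P[1],P[2]])
def box(x0,x1,y0,y1,z0,z1):
    c=[(x,y,z) for x in(x0,x1) for y in(y0,y1) for z in(z0,z1)]
    return [(a,b) for i,a in enumerate(c) for b in c[i+1:] if sum(u!=v for u,v in zip(a,b))==1]
def draw(rp,cp,tag):
    for n,d,(x0,x1,y0,y1),k in(('s',S,(130,330,140,345),3.9),('d',D,(290,610,180,480),2.5)):
        k=min(k,600/(y1-y0)); k=2.9 if n=='s' else 2
        im=cv2.resize(d['img'][y0:y1,x0:x1,::-1],None,fx=k,fy=k,interpolation=cv2.INTER_CUBIC)
        for p,bs,col in((rp,[box(-15,175,-160,160,300,314)]+[box(a-10,a+10,b-10,b+10,0,300) for a in(-5,165) for b in(-145,145)],(255,0,0)),(cp,[box(-85,85,-120,120,0,70)],(0,255,0))):
            for b in bs:
                for u,v in b:
                    q=(proj(d,[T(p,u),T(p,v)])+.5-[x0,y0])*k
                    cv2.line(im,*[tuple(int(w) for w in z) for z in q],col,1)
        cv2.imwrite(f'pics/ov_{n}{tag}.png',im)
E
python3 -c "
from ov import *
draw([.554,-.2092,.0136],[.634,-.212,.0136],'1')"
```

```text
(no output)
```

View pics/ov_s1.png

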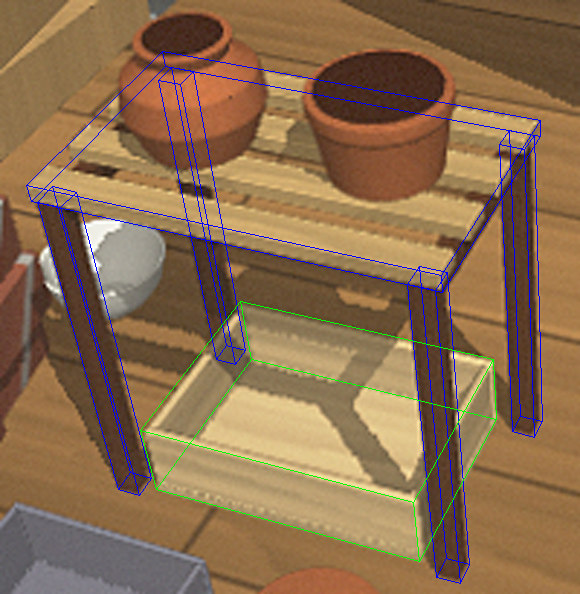

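View pics/ov_d1.png

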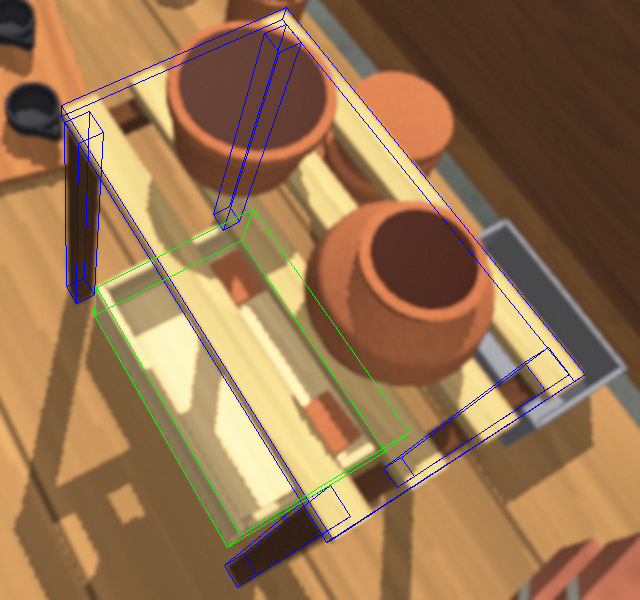

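```bash
python3 - <<'E'
from plant import r
from scipy.spatial.transform import Rotation as R
print([a for a in dir(r) if a[0]!='_'])
s=r.observe();M=R.from_quat(s['eef_rot']).as_matrix();print(M.round(3))
E
cat > st.py <<'E'
from plant import r
import numpy as np,sys,json
from scipy.spatial.transform import Rotation as R
np.set_printoptions(precision=4,suppress=True)
def state():
    s=r.observe();M=R.from_quat(s['eef_rot']).as_matrix()
    open('log.txt','a').write(json.dumps([list(map(float,s['q'])),list(map(float,s['ee_pos'])),list(map(float,s['eef_rot']))])+'\n')
    print('t',round(s['time_s'],2),'q',s['q'],'p',s['ee_pos'],'w',round(s['width'],3),'F',s['contact_force'].round(1));print('x',M[:,0],'z',M[:,2]);return s,M
def to(p=None,x=None,z=None):
    s,M=state()
    if p is not None: print('shift',M.T@(np.array(p)-s['ee_pos']))
    if x is not None:
        x=np.array(x,float);x/=np.linalg.norm(x);z=np.array(z,float);z-=x*(x@z);z/=np.linalg.norm(z)
        N=np.c_[x,np.cross(z,x),z];v=R.from_matrix(M.T@N).as_rotvec();print('turn',v,'deg',np.degrees(np.linalg.norm(v)))
E
python3 -c "
from st import *
a=np.arctan2(.155,.471)
to([.471,.155,.25],[0,0,-1],[-np.sin(a),np.cos(a),0]);to([.471,.155,.25],[0,0,-1],[np.sin(a),-np.cos(a),0])"
```

```text
['PlanningError', 'finish_job', 'hold_point_z', 'observe']
[[-0.     0.917  0.398]
 [ 0.001  0.398 -0.917]
 [-1.     0.    -0.001]]
t 0.15 q [-1.1634  0.3535  1.634   0.      1.1552 -0.0024] p [ 0.2489 -0.5729  0.2307] w 1.003 F [-0.   0.3 -0.1]
x [-0.0004  0.001  -1.    ] z [ 0.3984 -0.9172 -0.0011]
shift [-0.0186  0.4937 -0.5791]
turn [-3.0497 -0.     -0.0017] deg 174.7349830530484
t 0.15 q [-1.1634  0.3535  1.634   0.      1.1552 -0.0024] p [ 0.2489 -0.5729  0.2307] w 1.003 F [-0.   0.3 -0.1]
x [-0.0004  0.001  -1.    ] z [ 0.3984 -0.9172 -0.0011]
shift [-0.0186  0.4937 -0.5791]
turn [ 0.0919 -0.0011  0.    ] deg 5.265398133042721
```

Call:
{"name": "jog_arm", "arguments": {
  "deltas": [
    [[0,0.031,-0.036],[0.006,0,0],1],
    [[0,0.031,-0.036],[0.006,0,0],1],
    [[0,0.031,-0.036],[0.006,0,0],1],
    [[0,0.031,-0.036],[0.006,0,0],1],
    [[0,0.031,-0.036],[0.006,0,0],1]
  ],
  "newtons": 30
}}

```text
time_s: 0.65
ee_pos: [0.3222, -0.3446, 0.2286]
eef_rot: [0.399, 0.584, -0.399, 0.583]
contact_force: [1.6, 0.6, 0.1]
width: 1.001
```

```bash
cat > lampto.py <<'E'
from st import *
a=np.arctan2(.155,.471)
to([.471,.155,.20],[0,0,-1],[np.sin(a),-np.cos(a),0])
E
python3 lampto.py
```

```text
t 0.65 q [-0.8218  0.1152  1.9523 -0.0005  1.0748  0.3777] p [ 0.3222 -0.3446  0.2286] w 1.001 F [1.6 0.6 0.1]
x [-0.0009  0.0003 -1.    ] z [ 0.3631 -0.9318 -0.0006]
shift [ 0.0286  0.3201 -0.4114]
turn [ 0.0536 -0.0006  0.0008] deg 3.072601077952063
```

Call:
{"name": "jog_arm", "arguments": {
  "deltas": [
    [[0,0.03,-0.039],[0.005,0,0],1],
    [[0,0.03,-0.039],[0.005,0,0],1],
    [[0,0.03,-0.039],[0.005,0,0],1],
    [[0,0.03,-0.039],[0.005,0,0],1],
    [[0,0.03,-0.039],[0.005,0,0],1]
  ]
}}

```text
time_s: 1.15
ee_pos: [0.3927, -0.1047, 0.2288]
eef_rot: [0.408, 0.578, -0.407, 0.578]
contact_force: [0.1, -0.7, 0.2]
width: 1.002
```

```bash
python3 lampto.py
```

```text
t 1.15 q [-0.2644  0.0035  2.0729  0.0001  1.0643  0.9637] p [ 0.3927 -0.1047  0.2288] w 1.002 F [ 0.1 -0.7  0.2]
x [ 0.0009 -0.0001 -1.    ] z [ 0.336  -0.9419  0.0004]
shift [ 0.0288  0.161  -0.2183]
turn [ 0.0247  0.0004 -0.0008] deg 1.4176174051508177
```

Call:
{"name": "jog_arm", "arguments": {
  "deltas": [
    [[0,0.03,-0.039],[0.005,0,0],1],
    [[0,0.03,-0.039],[0.005,0,0],1],
    [[0,0.03,-0.039],[0.005,0,0],1],
    [[0,0.03,-0.039],[0.005,0,0],1],
    [[0,0.03,-0.039],[0.005,0,0],1]
  ]
}}

```text
time_s: 1.65
ee_pos: [0.4696, 0.1335, 0.2296]
eef_rot: [0.415, 0.572, -0.414, 0.574]
contact_force: [0.8, -0.1, 1.3]
width: 1.003
```

Call:
{"name": "jog_arm", "arguments": {
  "deltas": [
    [[0,0.01,-0.015],[0,0,0],1],
    [[0,0,0],[0,0,0],1]
  ]
}}

```text
time_s: 1.85
ee_pos: [0.4758, 0.1571, 0.2294]
eef_rot: [0.414, 0.573, -0.412, 0.575]
contact_force: [0.2, -0.3, 0.3]
width: 0.998
```

```bash
python3 lampto.py; python3 - <<'E'
from plant import viewer
from h import *
d=viewer.get_image('wrist');pickle.dump(d,open('w1.pkl','wb'))
im=d['img'][:,:,::-1].copy()
for P in([.471,.155,.046],[.5,.27,.046],[.59,.117,.046]): print(proj(d,[P]))
h=cv2.convexHull(proj(d,dish(.4711,.1548,.016)).astype('f4'))
cv2.polylines(im,[h.astype(int)],True,(0,255,0),1)
cv2.imwrite('pics/w1.png',im)
E
```

```text
t 1.85 q [ 0.3162  0.1591  1.8983 -0.0006  1.0797  1.5646] p [0.4758 0.1571 0.2294] w 0.998 F [ 0.2 -0.3  0.3]
x [ 0.0044  0.0009 -1.    ] z [ 0.3171 -0.9484  0.0006]
shift [ 0.0294 -0.0054  0.0004]
turn [ 0.0047  0.0005 -0.0045] deg 0.37633715297561526
[[326.16792772 208.68200284]]
[[194.81614712 126.76469044]]
[[426.53099657  75.48896966]]
```

View pics/w1.png

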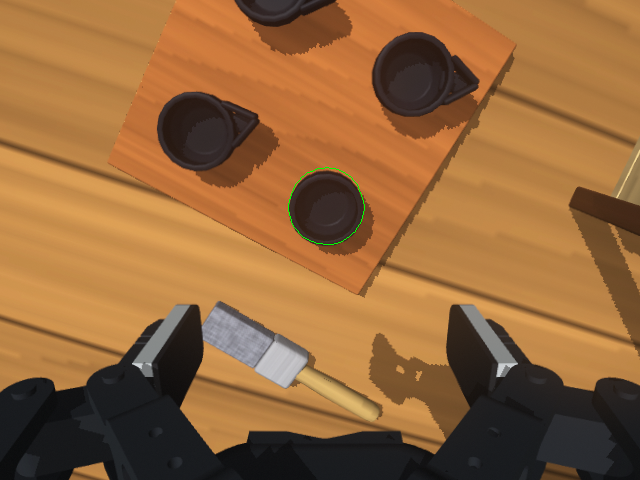

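Call:
{"name": "jog_arm", "arguments": {
  "deltas": [
    [[0.045,-0.003,0],[0,0,-0.004],1],
    [[0.045,-0.002,0],[0,0,0],1],
    [[0.045,0,0],[0,0,0],1],
    [[0.03,0,0],[0,0,0],1],
    [[0,0,0],[0,0,0],1]
  ]
}}

```text
time_s: 2.4
ee_pos: [0.4714, 0.1492, 0.0619]
eef_rot: [0.415, 0.572, -0.413, 0.575]
contact_force: [0.5, 0.1, 0.2]
width: 0.997
```

```bash
python3 lampto.py
```

```text
t 2.4 q [ 0.3049  0.3923  2.0443 -0.0033  0.7006  1.5587] p [0.4714 0.1492 0.0619] w 0.997 F [0.5 0.1 0.2]
x [ 0.0048 -0.0007 -1.    ] z [ 0.3141 -0.9494  0.0022]
shift [-0.1381  0.002  -0.0053]
turn [ 0.0016  0.0022 -0.0044] deg 0.29512484193683824
```

Call:
{"name": "jog_arm", "arguments": {
  "deltas": [
    [[0.02,0.002,-0.005],[0,0.002,-0.004],1],
    [[0.015,0,0],[0,0,0],1],
    [[0,0,0],[0,0,0],1]
  ]
}}

```text
time_s: 2.7
ee_pos: [0.4727, 0.1518, 0.0292]
eef_rot: [0.415, 0.572, -0.415, 0.573]
contact_force: [0.1, -0.8, 0.4]
width: 1.003
```

```bash
python3 lampto.py
```

```text
t 2.7 q [ 0.3082  0.455   2.0507 -0.001   0.6351  1.5633] p [0.4727 0.1518 0.0292] w 1.003 F [ 0.1 -0.8  0.4]
x [ 0.001  -0.0003 -1.    ] z [ 0.3112 -0.9504  0.0006]
shift [-0.1708 -0.0005 -0.0034]
turn [-0.0015  0.0006 -0.0008] deg 0.10323875258690869
```

Call:
{"name": "jog_arm", "arguments": {
  "deltas": [
    [[0.008,0,-0.003],[0,0,0],1],
    [[0,0,0],[0,0,0],1],
    [[0,0,0],[0,0,0],0.3],
    [[0,0,0],[0,0,0],-0.2],
    [[0,0,0],[0,0,0],-0.4]
  ]
}}

```text
time_s: 3.2
ee_pos: [0.4745, 0.1545, 0.0258]
eef_rot: [0.417, 0.571, -0.414, 0.574]
contact_force: [-0.2, -0.3, -0.8]
width: 0.679
```

Call:
{"name": "jog_arm", "arguments": {
  "deltas": [
    [[0,0,0],[0,0,0],-1],
    [[0,0,0],[0,0,0],-1],
    [[0,0,0],[0,0,0],-1],
    [[0,0,0],[0,0,0],-1]
  ]
}}

```text
time_s: 3.6
ee_pos: [0.4747, 0.1546, 0.0264]
eef_rot: [0.417, 0.57, -0.413, 0.574]
contact_force: [0.1, 1.5, -0.8]
width: 0.68
```

```bash
python3 lampto.py; python3 - <<'E'
from plant import viewer
from h import *
d=viewer.get_image('wrist')
cv2.imwrite('pics/w2.png',d['img'][:,:,::-1])
E
```

```text
t 3.6 q [ 0.3124  0.4607  2.0507 -0.0014  0.6224  1.569 ] p [0.4747 0.1546 0.0264] w 0.68 F [ 0.1  1.5 -0.8]
x [ 0.0077  0.0016 -1.    ] z [ 0.3101 -0.9507  0.0008]
shift [-0.1737 -0.002  -0.0014]
turn [-0.0026  0.0008 -0.0078] deg 0.4744574467546769
```

View pics/w2.png

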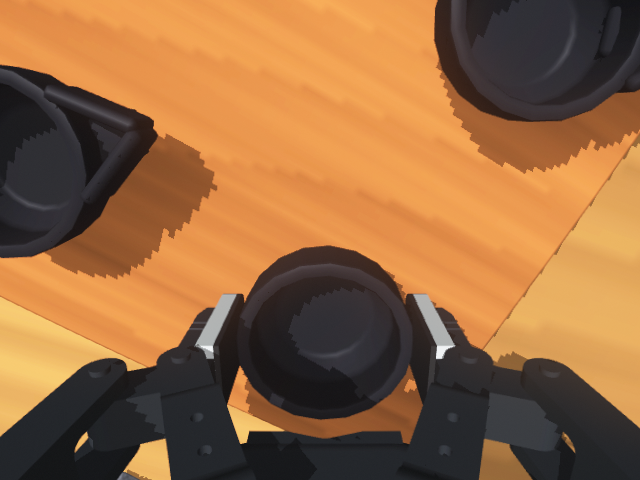

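Call:
{"name": "jog_arm", "arguments": {
  "deltas": [
    [[-0.02,0,0],[0,0,0],-1],
    [[-0.04,0,0],[0,0,0],-1],
    [[-0.045,0,0],[0,0,0],-1],
    [[-0.045,0,0],[0,0,0],-1],
    [[-0.045,0,0],[0,0,0],-1]
  ],
  "newtons": 40
}}

```text
time_s: 4.15
ee_pos: [0.4686, 0.1529, 0.221]
eef_rot: [0.413, 0.574, -0.418, 0.571]
contact_force: [0.6, 0.5, -0.1]
width: 0.674
```

```bash
python3 - <<'E'
from plant import viewer
from h import *
d=viewer.get_image('wrist')
cv2.imwrite('pics/w3.png',d['img'][:,:,::-1])
E
python3 -c "
from st import *
state()
# fit planar kinematics
import json
from scipy.optimize import least_squares
L=[json.loads(l) for l in open('log.txt')]
q=np.array([l[0] for l in L]);p=np.array([l[1] for l in L])
r_=np.hypot(p[:,0],p[:,1]);a=q[:,1];b=a+q[:,2];c=b+q[:,4]
A=[];Y=[]
# r= r0+L1 sin a+L2 sin b + L2p cos b + L3 sin c ; z=z0+L1 cos a+L2 cos b - L2p sin b+L3 cos c ; c~pi
for i in range(len(q)):
  A.append([1,0,np.sin(a[i]),np.sin(b[i]),np.cos(b[i])]);Y.append(r_[i])
  A.append([0,1,np.cos(a[i]),np.cos(b[i]),-np.sin(b[i])]);Y.append(p[i,2])
s=np.linalg.lstsq(np.array(A),np.array(Y),rcond=None);print(s[0],s[3],np.abs(np.array(A)@s[0]-Y).max(), len(q))
A2=np.array(A)[:,:4];s=np.linalg.lstsq(A2,np.array(Y),rcond=None);print(s[0],np.abs(A2@s[0]-Y).max())
"
```

```text
t 4.2 q [ 0.3129  0.1544  1.9065 -0.0009  1.0783  1.5686] p [0.4723 0.1541 0.2283] w 0.68 F [2.8 1.2 6.4]
x [ 0.0025 -0.     -1.    ] z [ 0.3103 -0.9507  0.0008]
[ 0.0011 -0.0508  0.5666  0.4922  0.0556] [5.1684 4.2187 0.4514 0.4503 0.2889] 0.0012676747827038426 9
[-0.0098 -0.0549  0.5185  0.4825] 0.013683147075283175
```

View pics/w3.png

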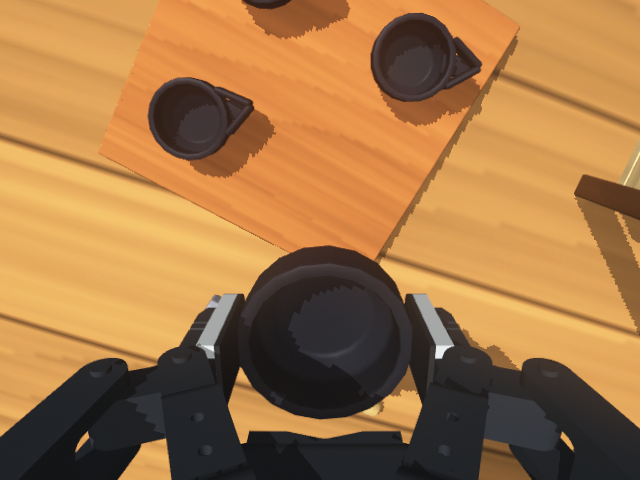

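```bash
cat > ik.py <<'E'
from st import *
from scipy.optimize import least_squares
lo=np.array([-2.63,-.92,.06,-1.3,0,-3.02]);hi=np.array([2.63,2.1,2.66,4.44,2.69,3.02])
PR=dict(r0=.001,L1=.567,L2=.492,o=.0556,z0=.36,L3=.41)
def fk(q,full=False):
    P=PR
    b=q[1]+q[2]
    Rw=R.from_euler('ZYZYZ',[q[0],b,q[3],q[4],q[5]]).as_matrix()
    M=np.c_[Rw[:,2],Rw[:,1],-Rw[:,0]]
    rr=P['r0']+P['L1']*np.sin(q[1])+P['L2']*np.sin(b)+P['o']*np.cos(b)
    zz=P['z0']+P['L1']*np.cos(q[1])+P['L2']*np.cos(b)-P['o']*np.sin(b)
    w=np.array([rr*np.cos(q[0]),rr*np.sin(q[0]),zz])
    return w+P['L3']*M[:,0],M,w
def tgt(yaw,pitch,roll=0):  # pitch below horizontal (deg), jaw horizontal; jaw sign: z = to right of tool dir
    y,p=np.radians([yaw,pitch]);x=np.array([np.cos(p)*np.cos(y),np.cos(p)*np.sin(y),-np.sin(p)])
    z=np.array([np.sin(y),-np.cos(y),0]);return np.c_[x,np.cross(z,x),z]
def ik(p,M,q0):
    def f(q):
        P_,N,_=fk(q);return np.r_[(P_-p)*10,R.from_matrix(M.T@N).as_rotvec()*3,(q-q0)*1e-3]
    s=least_squares(f,np.clip(q0,lo+1e-6,hi-1e-6),bounds=(lo,hi));return s.x,np.abs(s.fun[:6]).max()
E
python3 - <<'E'
from ik import *
s=r.observe();q=s['q'];print(fk(q)[0],s['ee_pos']);print(fk(q)[1][:,2])
for L3 in(.3,.36,.41):
  PR['z0']=-.051+L3;PR['L3']=L3
  for yaw,pit in((0,30),(0,45),(15,30),(15,40),(30,30),(30,40),(40,35)):
    best=None
    for t in range(12):
        q0=np.random.default_rng(t).uniform(lo,hi) if t else q
        for pp in([.625,-.21,.12],):
            x,e=ik(np.array(pp),tgt(yaw,pit),q0)
            if e<.01: 
                if best is None or abs(x-q).sum()<abs(best-q).sum():best=x
    print(L3,yaw,pit,best)
E
```

```text
Traceback (most recent call last):
  File "ik.py", line 8, in fk
    Rw=R.from_euler('ZYZYZ',[q[0],b,q[3],q[4],q[5]]).as_matrix()
       ~~~~~~~~~~~~^^^^^^^^^^^^^^^^^^^^^^^^^^^^^^^^^
  File "scipy/spatial/transform/_rotation.pyx", line 1413, in scipy.spatial.transform._rotation.Rotation.from_euler
ValueError: Expected axis specification to be a non-empty string of upto 3 characters, got ZYZYZ
```

```bash
sed -i "s/Rw=.*/Rw=(R.from_euler('ZYZ',[q[0],b,q[3]])*R.from_euler('YZ',[q[4],q[5]])).as_matrix()/" ik.py
cat > t1.py <<'E'
from ik import *
s=r.observe();q=s['q'];print(fk(q)[0],s['ee_pos']);print(fk(q)[1][:,2])
for L3 in(.3,.36,.41):
  PR['z0']=-.051+L3;PR['L3']=L3
  for yaw,pit in((0,30),(0,45),(15,30),(15,40),(30,30),(30,40),(40,35)):
    best=None
    for t in range(12):
        q0=np.random.default_rng(t).uniform(lo,hi) if t else q
        for pp in([.625,-.21,.12],):
            x,e=ik(np.array(pp),tgt(yaw,pit),q0)
            if e<.01: 
                if best is None or abs(x-q).sum()<abs(best-q).sum():best=x
    print(L3,yaw,pit,best)
E
python3 t1.py
```

```text
[0.473  0.1527 0.2296] [0.4723 0.1541 0.2283]
[ 0.3103 -0.9507  0.0008]
0.3 0 30 [-0.5219  0.5099  2.2251  2.4211  0.7134 -1.2648]
0.3 0 45 [-0.4705  0.4134  2.1224  1.9165  0.3477 -0.7111]
0.3 15 30 [-0.6378  0.543   2.1321  1.9319  0.811  -1.0635]
0.3 15 40 [-0.5894  0.4732  2.0832  1.6846  0.6186 -0.7722]
0.3 30 30 [-0.7044  0.5919  2.0046  1.5582  0.9539 -0.929 ]
0.3 30 40 [-0.6516  0.5246  1.9734  1.3622  0.8075 -0.6976]
0.3 40 35 [-0.7001  0.5958  1.8995  1.2895  0.9973 -0.7865]
0.36 0 30 [-0.5906  0.5599  2.3171  2.4338  0.8357 -1.3732]
0.36 0 45 [-0.5157  0.4122  2.2062  2.0462  0.403  -0.8914]
0.36 15 30 [-0.7315  0.5887  2.1969  1.9258  0.8848 -1.184 ]
0.36 15 40 [-0.6653  0.4896  2.1496  1.7221  0.6685 -0.9003]
0.36 30 30 [-0.8005  0.6377  2.0382  1.5285  0.9983 -1.0262]
0.36 30 40 [-0.7333  0.5474  2.013   1.3609  0.8405 -0.794 ]
0.36 40 35 [-0.786   0.6335  1.9168  1.2615  1.0289 -0.8657]
0.41 0 30 [-0.6612  0.6214  2.3856  2.4248  0.9432 -1.4688]
0.41 0 45 [-0.5598  0.4185  2.2729  2.1237  0.457  -1.0195]
0.41 15 30 [-0.8194  0.6379  2.2402  1.9021  0.9412 -1.2824]
0.41 15 40 [-0.7359  0.511   2.1983  1.7368  0.7111 -1.0011]
0.41 30 30 [-0.8844  0.682   2.055   1.4916  1.0299 -1.1005]
0.41 30 40 [-0.8049  0.5717  2.0383  1.3494  0.8668 -0.8691]
0.41 40 35 [-0.8586  0.6694  1.922   1.2305  1.053  -0.9252]
```

```bash
cat > t2.py <<'E'
from ik import *
q=r.observe()['q']
for L3 in(.3,.41):
  PR['z0']=-.051+L3;PR['L3']=L3
  x=q
  print(L3)
  for p,pit in [((.45,0,.25),90),((.44,-.15,.24),90),((.42,-.25,.24),90),((.42,-.25,.24),80),((.42,-.25,.24),70),((.42,-.25,.22),60),((.43,-.26,.20),50),((.43,-.28,.16),40),((.44,-.28,.15),35),((.53,-.25,.14),35),((.625,-.21,.12),35)]:
    x,e=ik(np.array(p),tgt(20,pit),x);print(p,pit,x,round(e,3),fk(x)[2])
E
python3 t2.py
```

```text
0.3
(0.45, 0, 0.25) 90 [ 0.      0.0544  1.969  -0.      1.1182  1.2217] 0.0 [0.45 0.   0.55]
(0.44, -0.15, 0.24) 90 [-0.3286  0.0905  1.9534 -0.      1.0977  0.8932] 0.0 [ 0.44 -0.15  0.54]
(0.42, -0.25, 0.24) 90 [-0.5369  0.13    1.9079 -0.      1.1036  0.6848] 0.0 [ 0.42 -0.25  0.54]
(0.42, -0.25, 0.24) 80 [-0.6252  0.0835  1.9724  0.1723  0.9938  0.5091] 0.0 [ 0.371  -0.2678  0.5354]
(0.42, -0.25, 0.24) 70 [-0.7222  0.0552  2.0369  0.3886  0.9147  0.2813] 0.0 [ 0.3236 -0.2851  0.5219]
(0.42, -0.25, 0.22) 60 [-0.8237  0.0787  2.1212  0.6663  0.8416 -0.0306] 0.0 [ 0.279  -0.3013  0.4798]
(0.43, -0.26, 0.2) 50 [-0.9189  0.1601  2.1698  0.9663  0.8416 -0.38  ] 0.0 [ 0.2488 -0.326   0.4298]
(0.43, -0.28, 0.16) 40 [-1.0327  0.3207  2.2072  1.2471  0.9167 -0.7775] 0.0 [ 0.214  -0.3586  0.3528]
(0.44, -0.28, 0.15) 35 [-1.0495  0.3897  2.216   1.3606  0.9705 -0.9152] 0.0 [ 0.2091 -0.364   0.3221]
(0.53, -0.25, 0.14) 35 [-0.8406  0.4392  2.1602  1.5248  0.8651 -0.8901] 0.0 [ 0.2991 -0.334   0.3121]
(0.625, -0.21, 0.12) 35 [-0.6411  0.5202  2.0734  1.6939  0.7616 -0.8877] 0.0 [ 0.3941 -0.29
[... 424 characters left out ...]
70 [-0.802   0.0352  2.0749  0.402   0.9246  0.1928] 0.0 [ 0.2882 -0.298   0.6253]
(0.42, -0.25, 0.22) 60 [-0.9532  0.0722  2.1696  0.6803  0.8732 -0.1717] 0.0 [ 0.2274 -0.3201  0.5751]
(0.43, -0.26, 0.2) 50 [-1.0906  0.1861  2.22    0.9542  0.8964 -0.5518] 0.0 [ 0.1824 -0.3501  0.5141]
(0.43, -0.28, 0.16) 40 [-1.2358  0.3996  2.2386  1.1756  0.979  -0.9506] 0.0 [ 0.1349 -0.3874  0.4235]
(0.44, -0.28, 0.15) 35 [-1.2656  0.4925  2.2396  1.2617  1.0335 -1.0893] 0.0 [ 0.1244 -0.3949  0.3852]
(0.53, -0.25, 0.14) 35 [-1.0395  0.5226  2.2215  1.4654  0.9443 -1.0815] 0.0 [ 0.2144 -0.3649  0.3752]
(0.625, -0.21, 0.12) 35 [-0.8098  0.5851  2.1689  1.686   0.8566 -1.0946] 0.0 [ 0.3094 -0.3249  0.3552]
```

Call:
{"name": "jog_arm", "arguments": {
  "deltas": [
    [[-0.004,-0.01,0.02],[0,0,0],-1],
    [[-0.003,-0.019,0.04],[0,0,0],-1],
    [[-0.003,-0.02,0.041],[0,0,0],-1],
    [[-0.002,-0.02,0.041],[0,0,0],-1],
    [[-0.002,-0.02,0.041],[0,0,0],-1]
  ]
}}

```text
time_s: 4.7
ee_pos: [0.4469, -0.0485, 0.2458]
eef_rot: [0.416, 0.571, -0.409, 0.577]
contact_force: [0.4, -0.3, -1.2]
width: 0.676
```

Call:
{"name": "jog_arm", "arguments": {
  "deltas": [
    [[0,-0.02,0.041],[0,0,0],-1],
    [[0,-0.02,0.041],[0,0,0],-1],
    [[0,-0.02,0.041],[0,0,0],-1],
    [[0,-0.02,0.04],[0,0,0],-1],
    [[0,-0.01,0.02],[0,0,0],-1]
  ]
}}

```text
time_s: 5.2
ee_pos: [0.4168, -0.2609, 0.2445]
eef_rot: [0.417, 0.57, -0.409, 0.578]
contact_force: [0.4, 0.6, -0.8]
width: 0.674
```

```bash
python3 -c "
from ik import *
to((.42,-.25,.24),tgt(20,90)[:,0],tgt(20,90)[:,2])"
```

```text
t 5.2 q [-0.5691  0.1231  1.9047  0.011   1.1017  0.6738] p [ 0.4168 -0.2609  0.2445] w 0.674 F [ 0.4  0.6 -0.8]
x [ 0.0154  0.0017 -0.9999] z [ 0.3174 -0.9483  0.0033]
shift [ 0.0046  0.0064 -0.0093]
turn [-0.0261  0.0035 -0.0151] deg 1.7396083887909266
```

Now pitch the tool up about its z (TCP fixed), checking the q4 direction.

Call:
{"name": "jog_arm", "arguments": {
  "deltas": [
    [[0,0,0],[-0.02,0,0.06],-1],
    [[0,0,0],[0,0,0.09],-1],
    [[0,0,0],[0,0,0.09],-1]
  ]
}}

```text
time_s: 5.5
ee_pos: [0.4176, -0.2649, 0.2436]
eef_rot: [0.478, 0.518, -0.33, 0.628]
contact_force: [-0.5, 0.7, -0.2]
width: 0.674
```

```bash
python3 -c "
from ik import *
to((.42,-.26,.22),tgt(20,55)[:,0],tgt(20,55)[:,2])"
```

```text
t 5.5 q [-0.723   0.0641  2.0014  0.2747  0.9598  0.3608] p [ 0.4176 -0.2649  0.2436] w 0.674 F [-0.5  0.7 -0.2]
x [ 0.245   0.0802 -0.9662] z [ 0.3344 -0.9424  0.0066]
shift [ 0.0238 -0.0023 -0.004 ]
turn [-0.0046  0.0094  0.3503] deg 20.07824265157793
```

Call:
{"name": "jog_arm", "arguments": {
  "deltas": [
    [[0.005,0,0],[0,0,0.1],-1],
    [[0.005,0,0],[0,0,0.1],-1],
    [[0.005,0,0],[0,0,0.1],-1],
    [[0.005,0,0],[0,0,0.1],-1],
    [[0.005,0,0],[0,0,0.1],-1]
  ]
}}

```text
time_s: 6.0
ee_pos: [0.4284, -0.2642, 0.2227]
eef_rot: [0.592, 0.374, -0.161, 0.695]
contact_force: [0.1, 0.1, -1.1]
width: 0.675
```

```bash
python3 -c "
from ik import *
to((.44,-.275,.15),tgt(20,35)[:,0],tgt(20,35)[:,2])
import json
L=[json.loads(l) for l in open('log.txt')]
def f(v):
    PR.update(dict(zip(['r0','L1','L2','o','z0','L3'],v)));return np.concatenate([fk(np.array(l[0]))[0]-l[1] for l in L])
s=least_squares(f,list(PR.values()));print(s.x,abs(s.fun).max())
"
```

```text
t 6.0 q [-1.0432  0.1476  2.204   1.0422  0.9209 -0.5371] p [ 0.4284 -0.2642  0.2227] w 0.675 F [ 0.1  0.1 -1.1]
x [ 0.6681  0.2189 -0.7111] z [ 0.3292 -0.9441  0.0186]
shift [ 0.0571 -0.046   0.0127]
turn [0.0054 0.0224 0.1805] deg 10.427221333303796
[-0.0003  0.5684  0.4946  0.0586  0.296   0.3449] 0.0014516924835626943
```

Call:
{"name": "jog_arm", "arguments": {
  "deltas": [
    [[0.02,-0.018,0.005],[0,0.01,0.09],-1],
    [[0.018,-0.02,0.004],[0,0.01,0.09],-1],
    [[0.01,-0.02,0.004],[0,0,0],-1],
    [[0,0,0],[0,0,0],-1]
  ]
}}

```text
time_s: 6.4
ee_pos: [0.4306, -0.2809, 0.1434]
eef_rot: [0.627, 0.321, -0.093, 0.704]
contact_force: [-0.4, 0.8, 0.1]
width: 0.675
```

```bash
python3 -c "
from ik import *
to((.625,-.21,.13),tgt(20,35)[:,0],tgt(20,35)[:,2])
from plant import viewer
import cv2
for n in('scene','side','wrist'):
    cv2.imwrite(f'pics/{n}4.png',viewer.get_image(n)['img'][:,:,::-1])
"
```

```text
t 6.4 q [-1.1601  0.4416  2.2427  1.3359  1.0039 -1.0321] p [ 0.4306 -0.2809  0.1434] w 0.675 F [-0.4  0.8  0.1]
x [ 0.7765  0.2717 -0.5685] z [ 0.3358 -0.9419  0.0085]
shift [ 0.1778  0.1066 -0.0016]
turn [ 0.0032  0.0103 -0.0061] deg 0.7104838754395392
```

View pics/scene4.png

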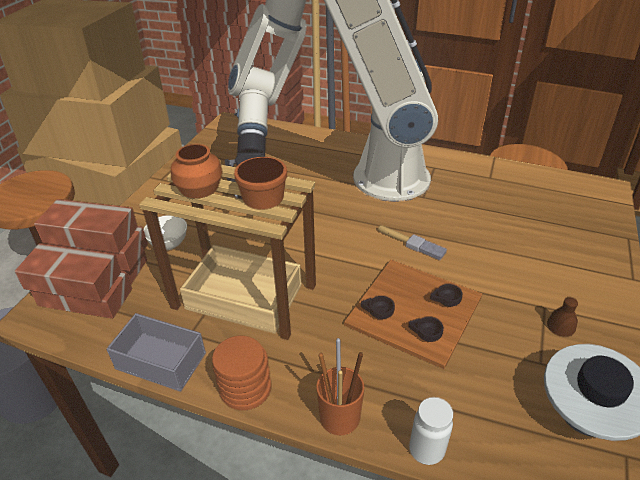

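View pics/side4.png

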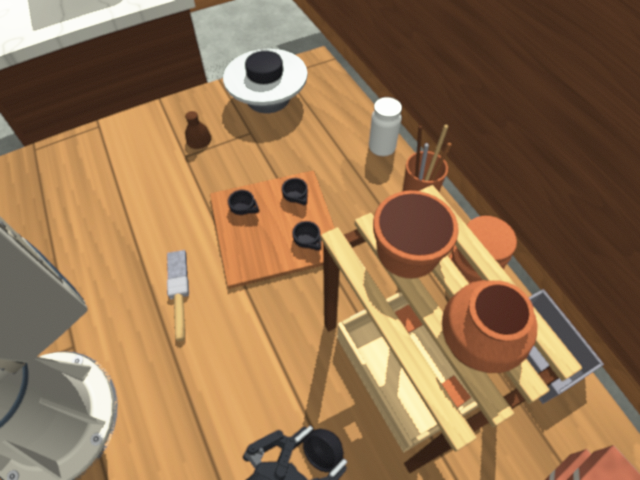

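View pics/wrist4.png

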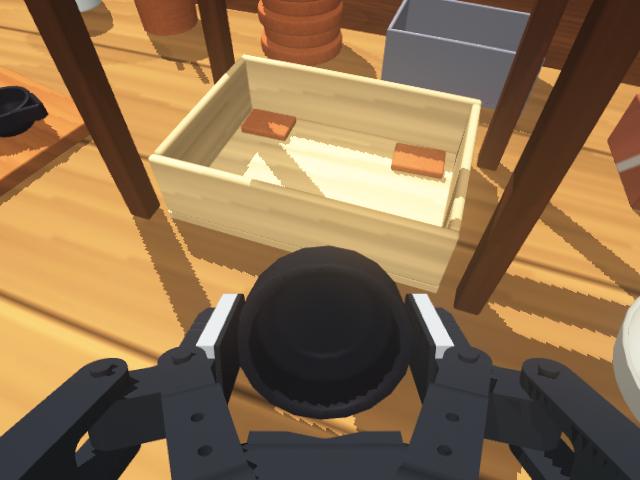

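Call:
{"name": "jog_arm", "arguments": {
  "deltas": [
    [[0.015,0.01,-0.001],[0,0,0],-1],
    [[0.025,0.017,-0.002],[0,0,0],-1],
    [[0.025,0.017,-0.002],[0,0,0],-1],
    [[0.025,0.017,-0.002],[0,0,0],-1]
  ]
}}

```text
time_s: 6.95
ee_pos: [0.5355, -0.2388, 0.1537]
eef_rot: [0.622, 0.317, -0.092, 0.71]
contact_force: [0.6, -0.3, -1.0]
width: 0.674
```

```bash
python3 -c "
from ik import *
to((.625,-.20,.13),tgt(20,35)[:,0],tgt(20,35)[:,2])"
```

```text
t 6.95 q [-0.8917  0.4343  2.2081  1.5453  0.8853 -0.9811] p [ 0.5355 -0.2388  0.1537] w 0.674 F [ 0.6 -0.3 -1. ]
x [ 0.7816  0.2637 -0.5653] z [ 0.3352 -0.9418  0.0241]
shift [ 0.0936  0.0356 -0.0072]
turn [ 0.0158  0.0196 -0.0098] deg 1.5469856709144563
```

Call:
{"name": "jog_arm", "arguments": {
  "deltas": [
    [[0.025,0.012,-0.002],[0.01,0.01,0],-1],
    [[0.025,0.01,-0.002],[0,0.01,0],-1],
    [[0.025,0.005,-0.002],[0,0,0],-1],
    [[0.02,0.002,-0.001],[0,0,0],-1],
    [[0,0,0],[0,0,0],-1]
  ]
}}

```text
time_s: 7.45
ee_pos: [0.6333, -0.194, 0.1378]
eef_rot: [0.622, 0.321, -0.081, 0.71]
contact_force: [-0.0, -0.4, -1.1]
width: 0.675
```

```bash
python3 -c "
from ik import *
to((.63,-.20,.115),tgt(20,35)[:,0],tgt(20,35)[:,2])
from plant import viewer
import cv2
for n in('scene','side','wrist'):
    cv2.imwrite(f'pics/{n}5.png',viewer.get_image(n)['img'][:,:,::-1])
"
```

```text
t 7.45 q [-0.6764  0.5134  2.122   1.7211  0.8026 -0.9809] p [ 0.6333 -0.194   0.1378] w 0.675 F [-0.  -0.4 -1.1]
x [ 0.7813  0.2846 -0.5555] z [ 0.355  -0.9346  0.0204]
shift [ 0.0084 -0.0219  0.004 ]
turn [ 0.0247  0.     -0.0219] deg 1.891070907051068
```

View pics/scene5.png

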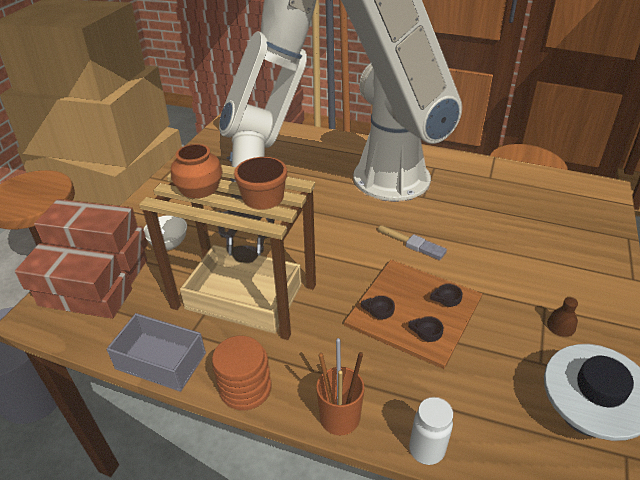

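View pics/wrist5.png

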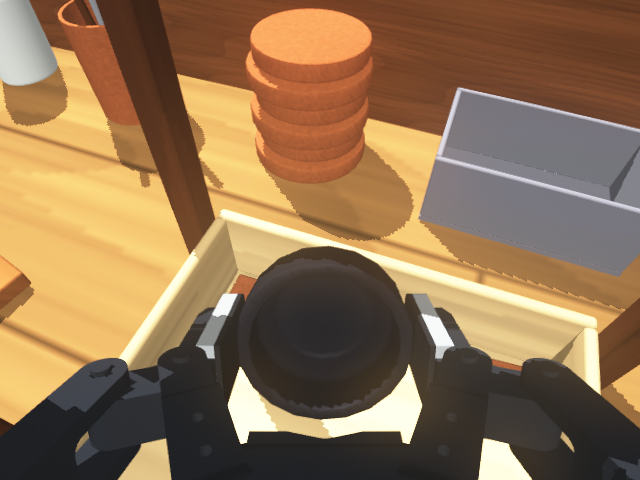

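Call:
{"name": "jog_arm", "arguments": {
  "deltas": [
    [[0.007,-0.017,0.002],[0.01,0,-0.01],-1],
    [[0.007,-0.017,0.001],[0.01,0,-0.01],-1],
    [[0,0,0],[0,0,0],-1],
    [[0,0,0],[0,0,0],-1]
  ]
}}

```text
time_s: 8.0
ee_pos: [0.6233, -0.2041, 0.0998]
eef_rot: [0.627, 0.325, -0.094, 0.702]
contact_force: [-0.6, 0.3, -1.3]
width: 0.676
```

```bash
python3 -c "
from ik import *
to((.63,-.20,.103),tgt(20,35)[:,0],tgt(20,35)[:,2])"
```

```text
t 8.0 q [-0.6966  0.5794  2.1259  1.7576  0.8013 -1.0425] p [ 0.6233 -0.2041  0.0998] w 0.676 F [-0.6  0.3 -1.3]
x [ 0.771   0.2752 -0.5742] z [ 0.3381 -0.9411  0.0029]
shift [ 0.0045  0.007  -0.0016]
turn [-0.      0.0051  0.0008] deg 0.29625100896307827
```

Call:
{"name": "jog_arm", "arguments": {
  "deltas": [
    [[0,0,0],[0,0,0],1],
    [[0,0,0],[0,0,0],1],
    [[0,0,0],[0,0,0],1],
    [[0,0,0],[0,0,0],1],
    [[0,0,0],[0,0,0],1]
  ]
}}

```text
time_s: 8.5
ee_pos: [0.6234, -0.2047, 0.1005]
eef_rot: [0.627, 0.324, -0.094, 0.702]
contact_force: [-0.9, -0.4, 0.5]
width: 1.0
```

```bash
python3 -c "
from ik import *
state()
from plant import viewer
import cv2
for n in('scene','wrist'):
    cv2.imwrite(f'pics/{n}6.png',viewer.get_image(n)['img'][:,:,::-1])
"
```

```text
t 8.5 q [-0.6976  0.579   2.1256  1.7574  0.8024 -1.0419] p [ 0.6234 -0.2047  0.1005] w 1.0 F [-0.9 -0.4  0.5]
x [ 0.7719  0.2749 -0.5732] z [ 0.3373 -0.9414  0.0028]
```

View pics/wrist6.png

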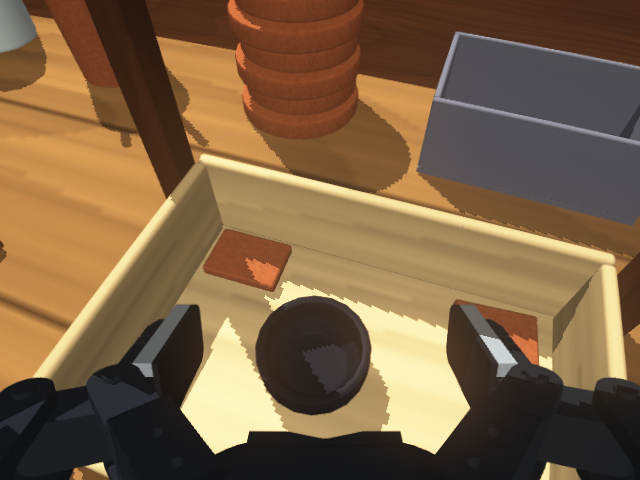

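Call:
{"name": "jog_arm", "arguments": {
  "deltas": [
    [[-0.011,0.014,0],[0,0,0],1],
    [[-0.016,0.014,0],[0,0,0],1],
    [[-0.025,0.0,0],[0,0,0],1],
    [[-0.025,-0.014,0.002],[0,0,0],1],
    [[-0.025,-0.017,0.002],[0,0,0],1]
  ]
}}

```text
time_s: 9.1
ee_pos: [0.5447, -0.2357, 0.1589]
eef_rot: [0.626, 0.326, -0.092, 0.703]
contact_force: [0.1, -0.7, -0.6]
width: 1.003
```

```bash
python3 -c "
from ik import *
to((.40,-.28,.15),tgt(20,35)[:,0],tgt(20,35)[:,2])"
```

```text
t 9.1 q [-0.8715  0.426   2.1859  1.5119  0.8798 -0.9128] p [ 0.5447 -0.2357  0.1589] w 1.003 F [ 0.1 -0.7 -0.6]
x [ 0.7708  0.2786 -0.5729] z [ 0.3426 -0.9395  0.004 ]
shift [-0.1188 -0.0938 -0.008 ]
turn [ 0.0036  0.0018 -0.0008] deg 0.23668735092641643
```

Call:
{"name": "jog_arm", "arguments": {
  "deltas": [
    [[-0.028,-0.02,-0.001],[0,0,0],1],
    [[-0.028,-0.02,-0.001],[0,0,0],1],
    [[-0.028,-0.02,-0.001],[0,0,0],1],
    [[-0.02,-0.015,-0.001],[0,0,0],1],
    [[0,0,0],[0,0,0],1]
  ]
}}

```text
time_s: 9.6
ee_pos: [0.4169, -0.2783, 0.1584]
eef_rot: [0.625, 0.325, -0.092, 0.704]
contact_force: [-0.1, -0.7, 0.4]
width: 0.999
```

```bash
python3 -c "
from ik import *
state()
from plant import viewer
import cv2,numpy as np
I=[]
for n in('scene','side','wrist'):
    im=viewer.get_image(n)['img'][:,:,::-1];I.append(im)
    cv2.imwrite(f'pics/{n}7.png',im)
for n,im in zip(('scene','side'),I):
    d=np.abs(im.astype(int)-cv2.imread(f'pics/{n}0.png')).max(2);cv2.imwrite(f'pics/diff_{n}.png',np.clip(d*4,0,255).astype('u1'))
"
```

```text
t 9.6 q [-1.1867  0.3983  2.2499  1.2835  1.024  -0.9925] p [ 0.4169 -0.2783  0.1584] w 0.999 F [-0.1 -0.7  0.4]
x [ 0.7719  0.2763 -0.5726] z [ 0.3417 -0.9398  0.0072]
```

View pics/wrist7.png

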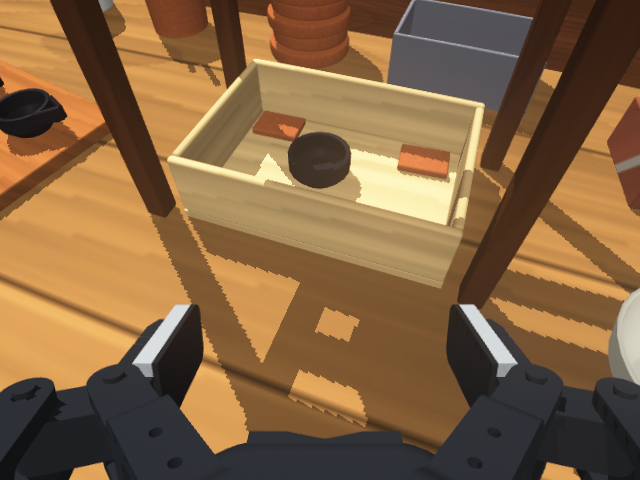

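View pics/diff_scene.png

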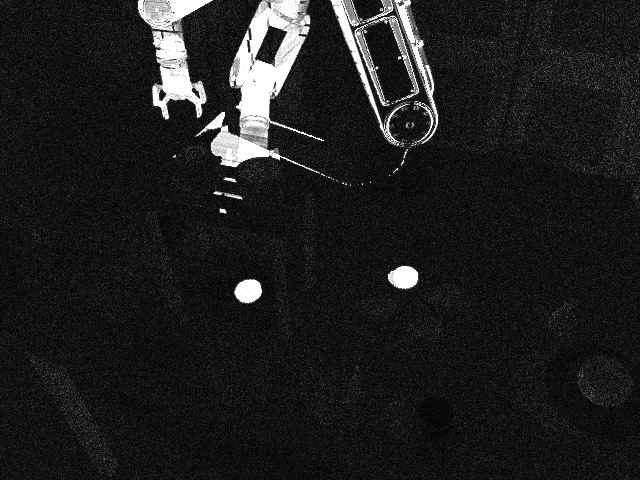

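View pics/diff_side.png

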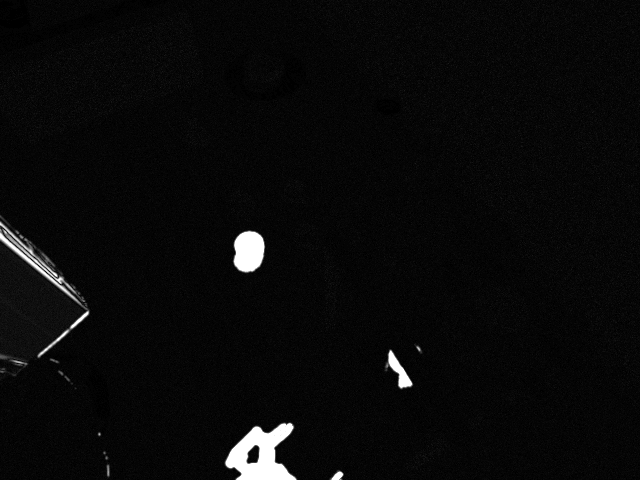

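The wrist picture shows the reject upright in the crate at about (320,160). The difference images show that only the reject and the arm with its shadow have changed, so the pots, lamps and shards have not moved. Handing in.

```bash
python3 -c "
from plant import r
print(r.finish_job(), r.observe()['time_s'])"
```

```text
the job is handed in; nothing more can be done
the job is handed in; nothing more can be done
```

The lipless lamp is in the reject crate, standing upright on its floor. I picked it up from above, tipped the tool to about 35° below horizontal, and reached in under the shelf from the open front. I released it inside the crate from a low height, then backed the gripper fully out before handing in.

- **Position:** the last wrist picture shows the lamp resting inside the crate, clear of both shards.
- **Nothing else moved:** comparing the scene and side pictures from before and after shows only the lamp and the arm with its shadow changed. The three good lamps, both pots and the shards are where they were.
- **Forces and time:** contact force stayed within about 1.5 N whenever the tool was near the rack or crate. The highest reading was about 7 N, while lifting the lamp. The job was handed in at about 10 s of the 48 s allowed.
- **Rough fit:** my first measurement of the rack and crate position was off by a few pixels at some corners. I left generous clearance for that, and no reading or picture showed contact with either.

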